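Clear the chopper and hold its lid on pulse

ROBOT

A 7-joint arm with a two-finger parallel gripper is mounted at the origin on a cart in front of the work surface, level with it; the furniture and walls round the work are solid. World frame = base frame: x ahead of the robot, y to its left, z up, the work surface at z = 0. Lengths are in m, angles in rad, forces in N, time in s.
With the tool pointing down it reaches from about 0.425 to 0.875 m from the base axis. Payload 8.4 kg.
Tool frame: the origin (TCP) lies on the centre line of the jaws, within the pads' length; the fingertips stand 11 mm ahead of it and the grasp point (between the pads) lies 8 mm behind it; z points along the fingers, y is the direction in which the jaws open and shut (so a half turn about z gives the same grasp; the last joint's range is limited). The gripper opens to 87 mm and grips with 3 to 60 N. Pads are 19 mm wide; open, the fingers measure 117 mm over their backs; the gripper's body (75 mm by 190 mm) begins 51 mm behind the grasp point.
Start: joints at [1.033, 0.333, 0.04, 1.465, -0.013, 1.343, -0.059], TCP at [0.276, -0.588, 0.234] pointing down, gripper open.
Joint ranges: [-2.58, 2.58], [-0.38, 2.09], [-1.3, 1.39], [0.25, 2.4], [-1.5, 4.64], [0.08, 2.09], [-2.65, 2.65]. Speed limits (rad/s): [2.22, 2.22, 2.79, 2.79, 3.14, 3.14, 3.14].

INTERFACE

Orientations are given as a unit quaternion [x, y, z, w].
In Python, from rig import get_state, eyes, ticket gives the robot as it stands. The module is installed in compiled form; this text tells all that it offers.
- The arm moves only by the tool servo_tool, never from a script. Its argument "moves" is a list of rows, each an object of numbers: "claw": the finger opening in cm, from 0 to 8.7; "dx", "dy", "dz": the shift along the world's x, y, z in cm; "rx", "ry", "rz": the turn, a rotation vector about the world's x, y, z in rad. In form: [{"claw": .., "dx": .., "dy": .., "dz": .., "rx": .., "ry": .., "rz": ..}, ...]. A call has 1 to 10 rows; each row is the pose to reach, as a shift and turn from the pose commanded when the call began; what a row does not reach only later rows make up. A row lasts 1/10 s, in which the tool goes at most 50 mm and 8.59 degrees, less where a joint would pass 70% of its speed; a pose out of reach is approached as far as the arm can. A call with a gripper value outside its range is refused whole. The fingers move at their own pace and stop on an object; the grip force is fixed at half the most. Time passes only in rows, so rows that repeat a pose let the fingers close. It gives the time, the measured TCP pose, the force and the opening at its end, in the units of the state.
- get_state(): the state, without advancing time (a new reading comes with each control period).
- eyes.capture(name): name is "scene" or "top" or "wrist"; returns the picture (384x512x3 uint8, blue, green, red); there is no depth.
- eyes.camera_params(name): a dict with "intrinsics" (3x3 intrinsics, pixels), "camera_from_world" (4x4, takes a point from world to camera coordinates). Camera axes: x right, y down, z forward; pixel columns grow to the right and rows downward; lengths in m; the calibration is good to about 2 mm. A picture is of the moment at which its call begins: read the wrist's pose just before it. camera_params takes no time and is no camera call; for the wrist camera it gives the pose at the moment of the call.
- ticket.hand_in(): hands the job in, once; it reports no verdict.
The state is a dict: "clock": time; "qpos": joint angles; "joint_velocities": joint speeds; "joint_efforts": joint torques, N m; "eef_pos": TCP position; "orientation": TCP orientation; "contact_force": force on the tool from outside, world axes, zero at the start; "ft_torque": the same for the moment, N m; "finger_gap": finger opening in m.
Only numpy, scipy, OpenCV 4.12 (cv2) and the standard library are available. Lean on these libraries where they do the work, as an engineer would, in place of code of your own. Each camera call takes 0.05 s, during which the arm holds its last target.

TASK

A fruit stone was left in the bowl of the little chopper: take it out and drop it in the steel scrap pot. Then put the chopper's lid into its mouth, lugs down through the two slots, and twist it clockwise (seen from above) until its pointer ridges stand at the two-dot pulse marks, half-way to the long lock marks; do not let it get to the lock. A spring pushes the lid back, so finish while still gripping the lid and holding it there, fully down; leave the cartons and spice jars where they stand.

Things in the scene. Friction and masses are not known exactly. Their poses are not given: they have to be found in the camera images.
- chopper: The chopper, fixed: a round open steel bowl body, 166 mm in diameter at the foot, 156 mm at the rim, 90 mm high. Origin: centre of its underside, z up; entry slots on its +x and -x sides. On the rim, alike on both sides: one raised dot at each slot; a pair of dots 30 degrees clockwise of it (pulse); a long raised bar 60 degrees clockwise of it (lock). Flat bowl floor at z = 64 mm.
- mouth (a point): Centre of the chopper's mouth, level with its rim (z = 90 mm), axes as the chopper's. A black flange, 6 mm thick, leaves an opening 116 mm in diameter, with two slots 34 degrees wide on the +x and -x sides (136 mm across there). The ledge on which the lid sits is 16 mm below the rim, inner diameter 104 mm.
- pulse_ring (a joint): Sprung ring under the flange, turned by the lid's lugs: 0 at rest, grows (rad) as the lid twists clockwise seen from above, stop at 0.94. The lid, seated mid-slot, turns 6 degrees freely before meeting it: about 0.42 with the ridges at the two-dot marks; 0.75 counts as locked. Spring 0.08 N m at 0, 0.16 at 0.42; it turns the lid back if let go.
- lid_grip (a point): Point in the lid's upright black bar grip, 46 mm above the lid's underside and 13 mm below the bar's top. The bar is 64 mm long (along the lid's x), 18 mm wide (y); the cap's top is 24 mm above the underside. z up. The lid starts right way up on the worktop. Seated, with x along the chopper's x (either way round), this point is 120 mm above the worktop.
- chopper_lid: The loose grey lid, about 0.2 kg, origin at the centre of its underside, axes as lid_grip's. Cap 132 mm in diameter, skirt below it 110 mm; two lugs at the underside, 7 mm thick, 24 degrees wide, reach 130 mm across along +x and -x, each with a small black pointer ridge above it on the cap. Alike after a half turn. Twisted, it has 3 mm of upward play under the flange.
- stone_centre (a point): Centre of the fruit stone, a brown egg-shaped stone 33 mm in diameter and 30 mm high with a small flat foot, loose on the bowl's floor at the start (centre 79 mm above the worktop).
- scrap_pot: Round open steel pot for scraps, 130 mm in diameter at the mouth, 90 mm high, wall 4 mm, 0.7 kg, loose. Origin: centre of its underside, z up.
- tea_box: Small carton 102x53x60 mm near the front edge, a bystander. Origin: centre of its underside.
- green_box: Small carton 107x55x52 mm behind the chopper, a bystander. Origin: centre of its underside.
- spice_jar: Spice jar 42 mm in diameter, 108 mm high, a bystander. Origin: centre of its underside.

How it is judged:
By the outcome, as a careful person would: the job done as asked, in the order asked, and still so for the second after the job is handed in, while the arm keeps its last pose, push and grip.
It also fails if it takes over 51 s, if anything falls off the work surface, if the arm or the gripper's body presses on something with over 40 N, if the wrist force passes 120 N, or if a joint passes its speed limit or range.

## Working session

There is one attempt and no reset: what is moved stays moved. The work goes in short steps, Python scripts to look and compute and a tool call to move; the robot and the scene stay as the last step left them, time stands still between calls to the robot, and variables do not carry over. Pictures are saved under pics/ and viewed, and the job is handed in when it is done.

Besides the shell and the picture viewer there is one more tool, called after "Emit:" as name([rows], argument=value, ...), one row to a line, values as JSON. servo_tool: Moves the arm, as the interface text tells. Its arguments: {"type":"object","properties":{"moves":{"type":"array"}},"required":["moves"]}

```bash
mkdir -p pics; ls; cat > h.py <<'E'
import numpy as np, cv2
from rig import get_state, eyes, ticket
def shot(name,fn):
    P=eyes.camera_params(name); im=eyes.capture(name); cv2.imwrite(f'pics/{fn}.png',im)
    np.savez(f'pics/{fn}.npz',K=P['intrinsics'],T=P['camera_from_world']); return im
def load(fn):
    d=np.load(f'pics/{fn}.npz'); return cv2.imread(f'pics/{fn}.png'),np.array(d['K']),np.array(d['T'])
def ray(K,T,uv,z):
    R=T[:3,:3];t=T[:3,3];c=-R.T@t
    d=R.T@np.linalg.inv(K)@np.array([uv[0],uv[1],1.]); return c+d*(z-c[2])/d[2]
def proj(K,T,p):
    q=T[:3,:3]@np.array(p)+T[:3,3]; q=K@q; return q[:2]/q[2]
E
python3 - <<'E'
from h import *
np.set_printoptions(precision=4,suppress=True)
print(get_state())
for n in ['scene','top','wrist']:
    shot(n,n+'0'); _,K,T=load(n+'0'); print(n,K.tolist(),(-T[:3,:3].T@T[:3,3]),T[:3,:3])
E
```

```text
pics
{'clock': 0.0, 'qpos': array([ 1.0328,  0.3339,  0.0399,  1.4663, -0.0134,  1.3433, -0.0585]), 'joint_velocities': array([-0.0004, -0.0021,  0.0001, -0.0009,  0.0014, -0.0011,  0.0014]), 'joint_efforts': array([  0.0003, -65.6361,   1.3354, -40.3811,  -0.0598,   0.0448,
         0.0001]), 'eef_pos': array([ 0.276 , -0.588 ,  0.2327]), 'orientation': array([ 0.976 ,  0.2177, -0.0002, -0.0008]), 'contact_force': array([ 1.1262, -0.0053,  0.4308]), 'ft_torque': array([ 0.0425, -0.037 ,  0.0033]), 'finger_gap': 0.08711989961695568}
scene [[414.7098288285474, 0.0, 258.05981349352913], [0.0, 414.7098288285474, 191.68232877302225], [0.0, 0.0, 1.0]] [-0.0686  0.4951  0.5927] [[-0.5924 -0.8054 -0.0193]
 [-0.4206  0.3296 -0.8452]
 [ 0.6871 -0.4926 -0.534 ]]
top [[407.65040377699273, 0.0, 256.6138906758593], [0.0, 407.65040377699273, 193.2287473641677], [0.0, 0.0, 1.0]] [0.4646 0.0287 0.9444] [[-0.0101 -0.9999 -0.014 ]
 [-0.993   0.0116 -0.1172]
 [ 0.1174  0.0127 -0.993 ]]
wrist [[280.767164928639, 0.0, 252.33439411941362], [0.0, 280.767164928639, 191.2813515785582], [0.0, 0.0, 1.0]] [ 0.3465 -0.555   0.3838] [[ 0.4252 -0.9051 -0.0001]
 [-0.8677 -0.4077  0.2844]
 [-0.2575 -0.1208 -0.9587]]
```

View pics/scene0.png

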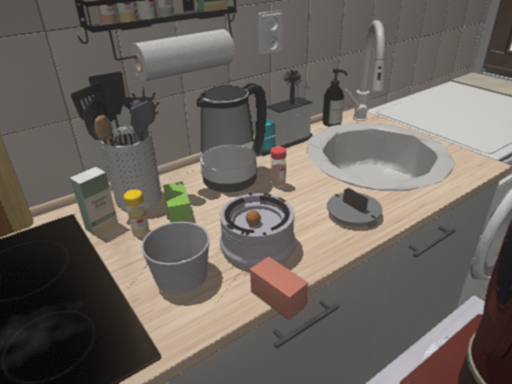

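View pics/top0.png

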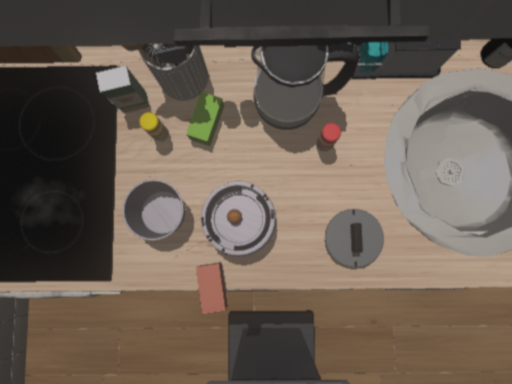

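View pics/wrist0.png

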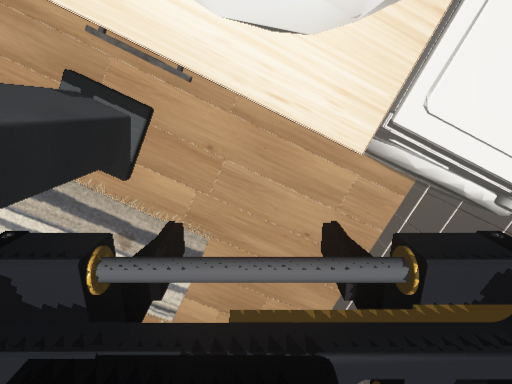

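The top view shows the chopper at about (238,218), stone (234,216), pot (155,210), lid (354,238), and tea box (211,288). I'll enlarge these for measuring.

```bash
python3 - <<'E'
from h import *
im=cv2.imread('pics/top0.png')
a=cv2.resize(im[170:275,185:290],(600,600),interpolation=cv2.INTER_CUBIC); cv2.imwrite('pics/c1.png',a)
a=cv2.resize(im[195:280,310:400],(600,566),interpolation=cv2.INTER_CUBIC); cv2.imwrite('pics/c2.png',a)
im=cv2.imread('pics/scene0.png')
a=cv2.resize(im[185:275,205:395],(800,379),interpolation=cv2.INTER_CUBIC); cv2.imwrite('pics/c3.png',a)
E
```

```text
(no output)
```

View pics/c1.png

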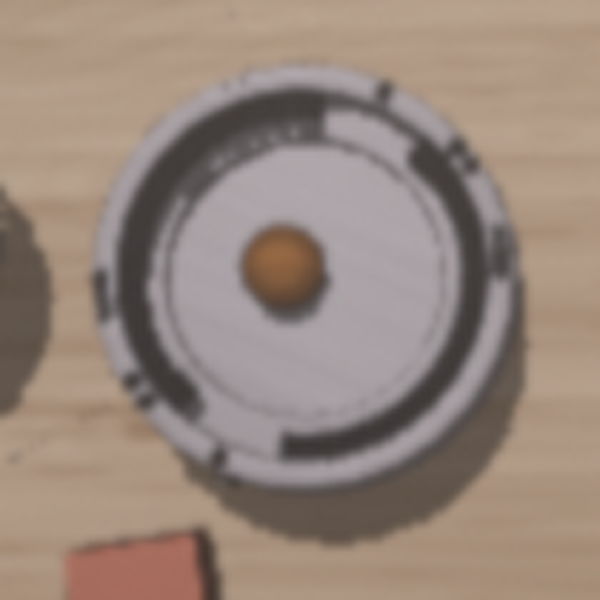

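View pics/c2.png

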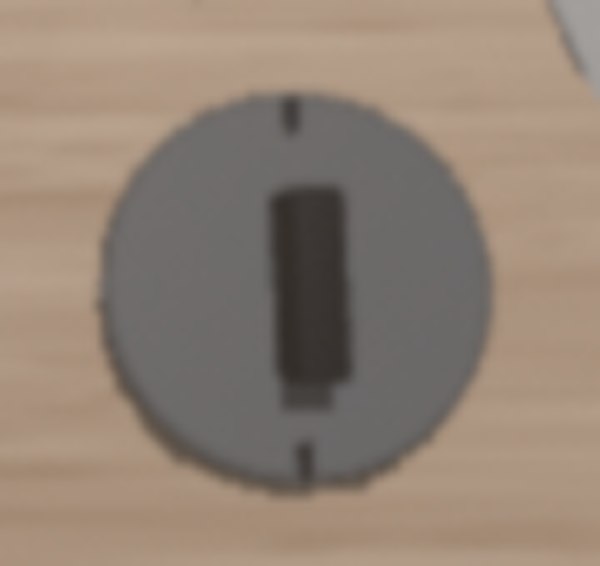

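View pics/c3.png

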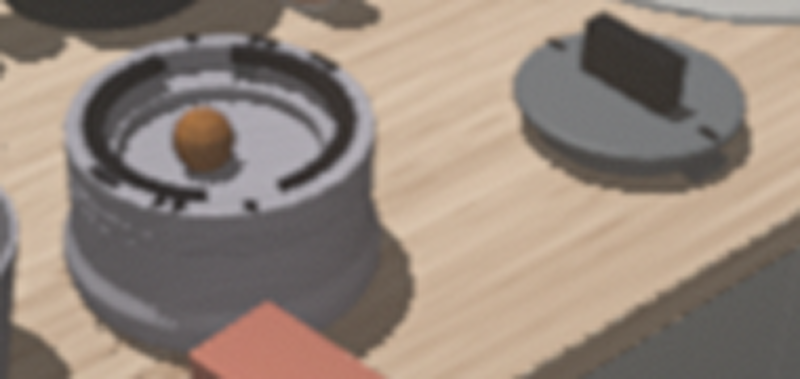

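```bash
python3 - <<'E'
from h import *
np.set_printoptions(precision=4,suppress=True)
im,K,T=load('top0')
def s(x,y,x0,y0,k): return ((x+.5)*k-.5+x0,(y+.5)*k-.5+y0)
A={}
for n,a,b in [('dot',(385,92),(218,458)),('pulse',(463,155),(140,391)),('lock',(500,252),(104,295))]:
    p=[ray(K,T,s(*q,185,170,.175),.091) for q in (a,b)]
    d=p[0]-p[1]; print(n,(p[0]+p[1])/2,np.degrees(np.arctan2(d[1],d[0])),np.linalg.norm(d))
print('stone',ray(K,T,s(284,266,185,170,.175),.079))
# lid
k=.15
p=[ray(K,T,s(*q,310,195,k),.025) for q in ((291,113),(305,463))]
d=p[0]-p[1]; print('lid ridges',(p[0]+p[1])/2,np.degrees(np.arctan2(d[1],d[0])),np.linalg.norm(d))
c=[ray(K,T,s(*q,310,195,k),.059) for q in ((272,190),(343,187),(351,380),(280,383))]
c=np.array(c);d=c[0]-c[3];print('bar',c.mean(0),np.degrees(np.arctan2(d[1],d[0])),np.linalg.norm(d),np.linalg.norm(c[0]-c[1]))
# lid outline, stone, pot by masks
hsv=cv2.cvtColor(im,cv2.COLOR_BGR2HSV)
m=cv2.inRange(hsv,(5,120,60),(20,255,220)); m[:185]=0;m[245:]=0;m[:,:205]=0;m[:,270:]=0
n,l,st,ce=cv2.connectedComponentsWithStats(m); i=1+np.argmax(st[1:,4]); print('stone mask',ce[i],st[i],ray(K,T,ce[i],.079))
a=cv2.resize(im[160:260,105:205],(600,600),interpolation=cv2.INTER_CUBIC); cv2.imwrite('pics/c4.png',a)
# scene view check
im,K,T=load('scene0')
m=cv2.inRange(cv2.cvtColor(im,cv2.COLOR_BGR2HSV),(5,120,60),(20,255,230)); m[:200]=0;m[230:]=0;m[:,:235]=0;m[:,270:]=0
n,l,st,ce=cv2.connectedComponentsWithStats(m); i=1+np.argmax(st[1:,4]); print('stone scene',ce[i],st[i],ray(K,T,ce[i],.079))
k=190/800
for z,qs in ((.025,((557,44),(708,132))),):
    p=[ray(K,T,s(*q,205,185,k),z) for q in qs]
    d=p[0]-p[1]; print('lid ridges scene',(p[0]+p[1])/2,np.degrees(np.arctan2(d[1],d[0])),np.linalg.norm(d))
for q in (((192,38),(251,205)),((263,42),(170,200))):
    p=[ray(K,T,s(*x,205,185,k),.091) for x in q]
    d=p[0]-p[1]; print('marks scene',(p[0]+p[1])/2,np.degrees(np.arctan2(d[1],d[0])),np.linalg.norm(d))
E
```

```text
dot [0.5149 0.0802 0.091 ] -24.867217972554418 0.14713523312774593
pulse [0.5152 0.0802 0.091 ] -54.364718631370565 0.14628721631991964
lock [0.5148 0.0803 0.091 ] -84.42713161369036 0.14603857908044215
stone [0.5184 0.0877 0.079 ]
lid ridges [ 0.4709 -0.1768  0.025 ] 0.11668747727933959 0.11665579083140694
bar [ 0.4713 -0.1736  0.059 ] 0.25416038858209 0.06196292863253678 0.022989821916841412
stone mask [233.6512 215.4419] [229 211  11  10  86] [0.5199 0.089  0.079 ]
stone scene [252.0737 215.9474] [247 211  12  13  95] [0.5225 0.0885 0.079 ]
lid ridges scene [ 0.4694 -0.1755  0.025 ] 0.3718445371456303 0.11456736714990053
marks scene [0.514  0.0821 0.091 ] -24.749303084496148 0.1479126957461282
marks scene [0.5138 0.0822 0.091 ] -55.088200019193174 0.14267648816035994
```

View pics/c4.png

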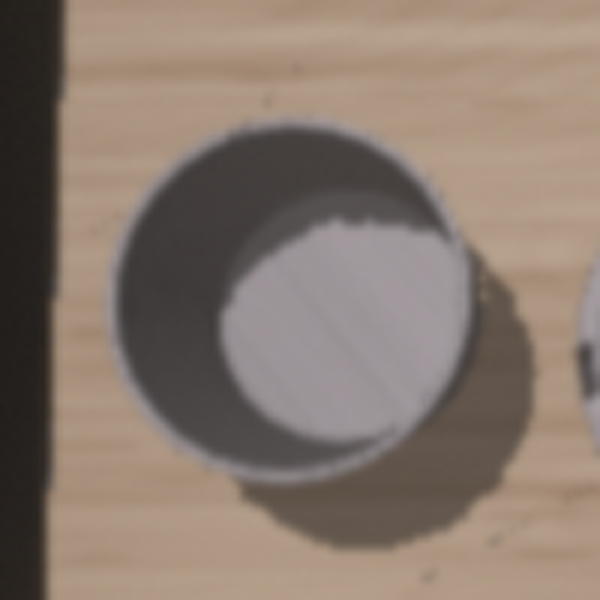

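Emit:
servo_tool([
  {"claw": 5.5,"dx": 8,"dy": 20,"dz": 0,"rx": 0,"ry": 0,"rz": 0.8},
  {"claw": 5.5,"dx": 24.4,"dy": 67.6,"dz": 0,"rx": 0,"ry": 0,"rz": 1.57},
  {"claw": 5.5,"dx": 24.4,"dy": 67.6,"dz": 0,"rx": 0,"ry": 0,"rz": 1.57},
  {"claw": 5.5,"dx": 24.4,"dy": 67.6,"dz": 0,"rx": 0,"ry": 0,"rz": 1.57},
  {"claw": 5.5,"dx": 24.4,"dy": 67.6,"dz": 0,"rx": 0,"ry": 0,"rz": 1.57},
  {"claw": 5.5,"dx": 24.4,"dy": 67.6,"dz": 0,"rx": 0,"ry": 0,"rz": 1.57},
  {"claw": 5.5,"dx": 24.4,"dy": 67.6,"dz": 0,"rx": 0,"ry": 0,"rz": 1.57},
  {"claw": 5.5,"dx": 24.4,"dy": 67.6,"dz": 0,"rx": 0,"ry": 0,"rz": 1.57},
  {"claw": 5.5,"dx": 24.4,"dy": 67.6,"dz": 0,"rx": 0,"ry": 0,"rz": 1.57},
  {"claw": 5.5,"dx": 24.4,"dy": 67.6,"dz": 0,"rx": 0,"ry": 0,"rz": 1.57},
])

```text
clock: 1.15
eef_pos: [0.4465, -0.1164, 0.2336]
orientation: [0.563, 0.826, -0.0, 0.0]
contact_force: [0.9, 0.3, 0.1]
finger_gap: 0.0551
```

Emit:
servo_tool([
  {"claw": 5.5,"dx": 7.3,"dy": 20,"dz": 0,"rx": 0,"ry": 0,"rz": 0},
  {"claw": 5.5,"dx": 7.3,"dy": 20,"dz": 0,"rx": 0,"ry": 0,"rz": 0},
  {"claw": 5.5,"dx": 7.3,"dy": 20,"dz": 0,"rx": 0,"ry": 0,"rz": 0},
  {"claw": 5.5,"dx": 7.3,"dy": 20,"dz": 0,"rx": 0,"ry": 0,"rz": 0},
  {"claw": 5.5,"dx": 7.3,"dy": 20,"dz": 0,"rx": 0,"ry": 0,"rz": 0},
  {"claw": 5.5,"dx": 7.3,"dy": 20,"dz": 0,"rx": 0,"ry": 0,"rz": 0},
])

```text
clock: 1.75
eef_pos: [0.5193, 0.0843, 0.2332]
orientation: [0.564, 0.826, 0.0, -0.001]
contact_force: [0.5, 0.6, -0.0]
finger_gap: 0.0553
```

```bash
python3 - <<'E'
from h import *
np.set_printoptions(precision=4,suppress=True)
s=get_state(); print(s['clock'],s['eef_pos'],s['orientation'],s['qpos'],s['joint_velocities'])
im=shot('wrist','w1'); _,K,T=load('w1')
s=get_state(); print(s['clock'],s['eef_pos'],s['contact_force'])
for n,p in (('chop',(.5145,.081,.09)),('stone',(.520,.0885,.079))): print(n,proj(K,T,p))
_,K0,T0=load('top0'); print('pot',ray(K0,T0,(152.6,209.6),.09))
E
```

```text
1.75 [0.5193 0.0843 0.2332] [ 0.5639  0.8258  0.0002 -0.0006] [ 0.3655  0.1325 -0.6589  1.7365  0.0827  1.3014  0.0612] [ 0.0432 -0.0256  0.0562  0.0249  0.0028  0.0063  0.0398]
1.8 [0.5192 0.082  0.2331] [-0.2608 -0.4692  0.1692]
chop [247.3408 184.3209]
stone [254.5143 177.4576]
pot [0.5334 0.2592 0.09  ]
```

View pics/w1.png

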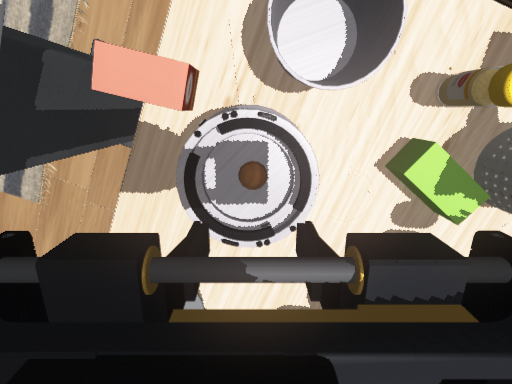

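```bash
python3 - <<'E'
from h import *
im,K,T=load('w1')
m=cv2.inRange(cv2.cvtColor(im,cv2.COLOR_BGR2HSV),(3,90,30),(20,255,230)); m[:150]=0;m[200:]=0;m[:,:230]=0;m[:,275:]=0
n,l,st,ce=cv2.connectedComponentsWithStats(m); i=1+np.argmax(st[1:,4]); print(ce[i],st[i],ray(K,T,ce[i],.079))
a=cv2.resize(im[98:252,170:324],(800,800),interpolation=cv2.INTER_CUBIC)[:600]; cv2.imwrite('pics/c5.png',cv2.resize(im[98:252,170:324],(600,600),interpolation=cv2.INTER_CUBIC))
E
```

```text
[252.27347611 174.84514003] [239 161  28  28 607] [0.51657581 0.090376   0.079     ]
```

View pics/c5.png

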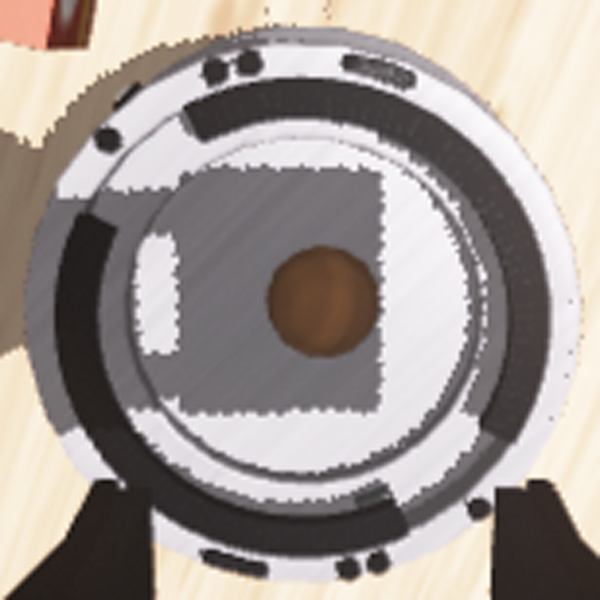

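```bash
python3 - <<'E'
from h import *
im,K,T=load('w1'); k=154/600
f=lambda x,y:((x+.5)*k-.5+170,(y+.5)*k-.5+98)
for n,a,b in (('dot',(108,138),(479,508)),('pulse',(232,66),(364,564)),('lock',(378,70),(235,563))):
    p=[ray(K,T,f(*q),.091) for q in (a,b)];d=p[0]-p[1]
    print(n,(p[0]+p[1])/2,np.degrees(np.arctan2(d[1],d[0])),np.linalg.norm(d))
E
```

```text
dot [0.51381593 0.08275048 0.091     ] 155.3425489310648 0.14701423163711416
pulse [0.5136807  0.08287841 0.091     ] 125.47077776280739 0.14649323586680268
lock [0.51364636 0.08249928 0.091     ] 95.4139411419149 0.14639565858506917
```

Emit:
servo_tool([
  {"claw": 4.8,"dx": -0.1,"dy": 0.7,"dz": -5,"rx": 0,"ry": 0,"rz": 0},
  {"claw": 4.8,"dx": -0.1,"dy": 0.7,"dz": -9,"rx": 0,"ry": 0,"rz": 0},
  {"claw": 4.8,"dx": -0.1,"dy": 0.7,"dz": -11,"rx": 0,"ry": 0,"rz": 0},
  {"claw": 4.8,"dx": -0.1,"dy": 0.7,"dz": -11,"rx": 0,"ry": 0,"rz": 0},
  {"claw": 4.8,"dx": -0.1,"dy": 0.7,"dz": -11,"rx": 0,"ry": 0,"rz": 0},
])

```text
clock: 2.3
eef_pos: [0.5186, 0.0872, 0.1242]
orientation: [0.567, 0.824, -0.0, 0.0]
contact_force: [-0.1, 1.0, -0.1]
finger_gap: 0.0484
```

Emit:
servo_tool([
  {"claw": 4.8,"dx": -0.1,"dy": 0.2,"dz": -3,"rx": 0,"ry": 0,"rz": 0},
  {"claw": 4.8,"dx": -0.1,"dy": 0.2,"dz": -4.5,"rx": 0,"ry": 0,"rz": 0},
  {"claw": 4.8,"dx": -0.1,"dy": 0.2,"dz": -4.6,"rx": 0,"ry": 0,"rz": 0},
  {"claw": 4.8,"dx": -0.1,"dy": 0.2,"dz": -4.6,"rx": 0,"ry": 0,"rz": 0},
])

```text
clock: 2.7
eef_pos: [0.5178, 0.0905, 0.0784]
orientation: [0.566, 0.824, 0.0, 0.0]
contact_force: [-0.3, -0.4, -0.2]
finger_gap: 0.0481
```

Emit:
servo_tool([
  {"claw": 2.5,"dx": 0,"dy": 0,"dz": -0.1,"rx": 0,"ry": 0,"rz": 0},
  {"claw": 2.5,"dx": 0,"dy": 0,"dz": -0.1,"rx": 0,"ry": 0,"rz": 0},
  {"claw": 2.5,"dx": 0,"dy": 0,"dz": -0.1,"rx": 0,"ry": 0,"rz": 0},
  {"claw": 2.5,"dx": 0,"dy": 0,"dz": -0.1,"rx": 0,"ry": 0,"rz": 0},
  {"claw": 2.5,"dx": 0,"dy": 0,"dz": -0.1,"rx": 0,"ry": 0,"rz": 0},
  {"claw": 2.5,"dx": 0,"dy": 0,"dz": 1,"rx": 0,"ry": 0,"rz": 0},
  {"claw": 2.5,"dx": 0,"dy": 0,"dz": 2.5,"rx": 0,"ry": 0,"rz": 0},
])

```text
clock: 3.4
eef_pos: [0.5169, 0.0907, 0.1029]
orientation: [0.566, 0.825, -0.0, -0.001]
contact_force: [0.9, 0.0, 0.4]
finger_gap: 0.0309
```

Emit:
servo_tool([
  {"claw": 2,"dx": 0,"dy": 0,"dz": 3,"rx": 0,"ry": 0,"rz": 0},
  {"claw": 2,"dx": 0,"dy": 1,"dz": 6.5,"rx": 0,"ry": 0,"rz": 0},
  {"claw": 2,"dx": 0.5,"dy": 4,"dz": 7,"rx": 0,"ry": 0,"rz": 0},
  {"claw": 2,"dx": 1,"dy": 8,"dz": 7,"rx": 0,"ry": 0,"rz": 0},
  {"claw": 2,"dx": 1.5,"dy": 13,"dz": 7,"rx": 0,"ry": 0,"rz": 0},
  {"claw": 2,"dx": 1.6,"dy": 16.8,"dz": 7,"rx": 0,"ry": 0,"rz": 0},
  {"claw": 2,"dx": 1.6,"dy": 16.8,"dz": 7,"rx": 0,"ry": 0,"rz": 0},
  {"claw": 2,"dx": 1.6,"dy": 16.8,"dz": 7,"rx": 0,"ry": 0,"rz": 0},
])

```text
clock: 4.2
eef_pos: [0.5331, 0.2598, 0.1734]
orientation: [0.565, 0.825, 0.0, -0.0]
contact_force: [-0.2, 0.1, -1.3]
finger_gap: 0.0306
```

```bash
python3 - <<'E'
from h import *
shot('wrist','w2');im=shot('scene','s2');print(get_state()['eef_pos'],get_state()['finger_gap'])
cv2.imwrite('pics/m2.png',np.hstack([cv2.imread('pics/w2.png')[:, 60:460],im[100:,:400][:284].copy() if 0 else im[:,60:460]]))
E
```

```text
[0.53383648 0.25739752 0.17303909] 0.030713799847264644
```

View pics/m2.png

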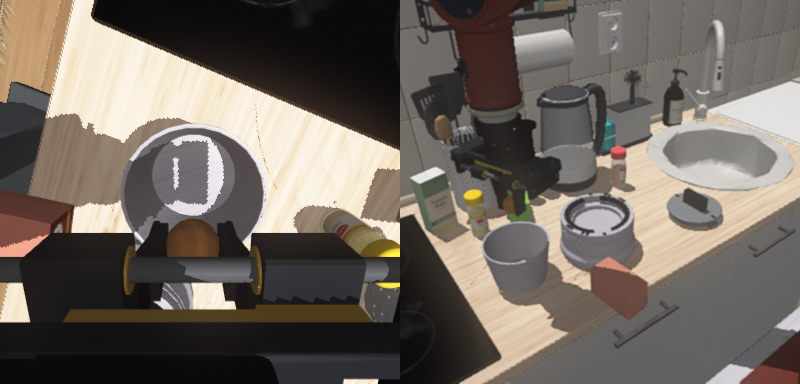

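```bash
python3 - <<'E'
from h import *
im,K,T=load('w2');print(ray(K,T,(253,196),.09), proj(K,T,(.5334,.2592,.09)))
for a in np.linspace(0,2*np.pi,36):
    u=proj(K,T,(.5334+.063*np.cos(a),.2592+.063*np.sin(a),.09)); cv2.circle(im,tuple(int(round(x)) for x in u),1,(0,0,255),-1)
cv2.imwrite('pics/w2b.png',im)
E
```

```text
[0.53194328 0.2638312  0.09      ] [252.63286004 201.2461469 ]
```

View pics/w2b.png

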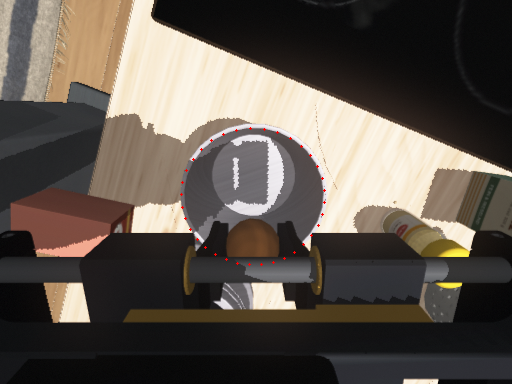

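Emit:
servo_tool([
  {"claw": 2,"dx": 0,"dy": 0.2,"dz": -4,"rx": 0,"ry": 0,"rz": 0},
  {"claw": 2,"dx": 0,"dy": 0.2,"dz": -8,"rx": 0,"ry": 0,"rz": 0},
  {"claw": 2,"dx": 0,"dy": 0.2,"dz": -8.5,"rx": 0,"ry": 0,"rz": 0},
  {"claw": 2,"dx": 0,"dy": 0.2,"dz": -8.5,"rx": 0,"ry": 0,"rz": 0},
  {"claw": 5,"dx": 0,"dy": 0.2,"dz": -8.5,"rx": 0,"ry": 0,"rz": 0},
  {"claw": 5,"dx": 0,"dy": 0.2,"dz": -8.5,"rx": 0,"ry": 0,"rz": 0},
  {"claw": 5,"dx": 0,"dy": 0.2,"dz": -8.5,"rx": 0,"ry": 0,"rz": 0},
  {"claw": 5,"dx": 0,"dy": 0.2,"dz": -4,"rx": 0,"ry": 0,"rz": 0},
  {"claw": 5,"dx": 0,"dy": 0.2,"dz": 1,"rx": 0,"ry": 0,"rz": 0},
])

```text
clock: 5.2
eef_pos: [0.5325, 0.2602, 0.183]
orientation: [0.566, 0.825, -0.001, -0.001]
contact_force: [1.4, -0.4, 0.5]
finger_gap: 0.0497
```

```bash
python3 - <<'E'
from h import *
im=shot('wrist','w3');s=get_state();print(s['eef_pos'],s['qpos'],s['orientation'])
E
```

```text
[0.53581919 0.26300595 0.19310001] [ 0.07145416  0.33002569 -0.7371087   1.63146823  0.23282421  1.260094
 -0.33965851] [0.56549066 0.8247406  0.00415635 0.00244299]
```

View pics/w3.png

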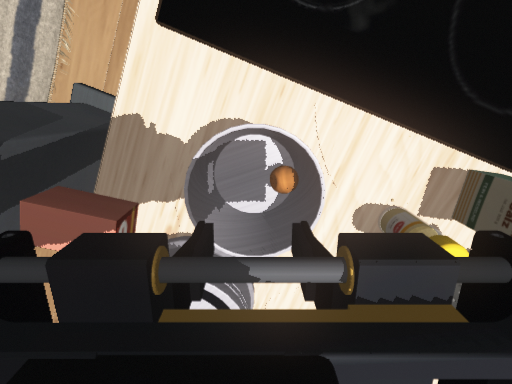

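Emit:
servo_tool([
  {"claw": 5,"dx": -6.5,"dy": -43.8,"dz": 3,"rx": 0,"ry": 0,"rz": 1.2},
  {"claw": 5,"dx": -6.5,"dy": -43.8,"dz": 3,"rx": 0,"ry": 0,"rz": 1.2},
  {"claw": 5,"dx": -6.5,"dy": -43.8,"dz": 3,"rx": 0,"ry": 0,"rz": 1.2},
  {"claw": 5,"dx": -6.5,"dy": -43.8,"dz": 3,"rx": 0,"ry": 0,"rz": 1.2},
  {"claw": 5,"dx": -6.5,"dy": -43.8,"dz": 3,"rx": 0,"ry": 0,"rz": 1.2},
  {"claw": 5,"dx": -6.5,"dy": -43.8,"dz": 3,"rx": 0,"ry": 0,"rz": 1.2},
  {"claw": 5,"dx": -6.5,"dy": -43.8,"dz": 3,"rx": 0,"ry": 0,"rz": 1.2},
  {"claw": 5,"dx": -6.5,"dy": -43.8,"dz": 3,"rx": 0,"ry": 0,"rz": 1.2},
  {"claw": 5,"dx": -6.5,"dy": -43.8,"dz": 3,"rx": 0,"ry": 0,"rz": 1.2},
  {"claw": 5,"dx": -6.5,"dy": -43.8,"dz": 3,"rx": 0,"ry": 0,"rz": 1.2},
])

```text
clock: 6.25
eef_pos: [0.4702, -0.1679, 0.2132]
orientation: [-0.002, 1.0, -0.001, 0.001]
contact_force: [1.1, -0.7, -0.9]
finger_gap: 0.0502
```

```bash
cat >> h.py <<'E'
def st():
    s=get_state(); q=s['orientation']; yaw=np.degrees(2*np.arctan2(q[1],q[0]))
    print('t %.2f'%s['clock'],'p',np.round(s['eef_pos'],4),'yaw %.2f'%yaw,'q',np.round(q,4),'j',np.round(s['qpos'],2),'F',np.round(s['contact_force'],1),'M',np.round(s['ft_torque'],2),'gap %.4f'%s['finger_gap'])
E
python3 -c "
from h import *
st()"
```

```text
t 6.25 p [ 0.4702 -0.1679  0.2132] yaw 180.22 q [-1.9e-03  1.0e+00 -5.0e-04  1.0e-03] j [ 0.82  0.07 -0.59  1.83  0.04  1.25  1.79] F [ 1.1 -0.7 -0.9] M [ 0.08 -0.22 -0.01] gap 0.0502
```

```bash
python3 - <<'E'
from h import *
im=shot('wrist','w4');st()
E
```

```text
t 6.30 p [ 0.4679 -0.1779  0.2132] yaw 179.76 q [ 2.1e-03  1.0e+00 -2.2e-03  4.0e-04] j [ 0.82  0.08 -0.57  1.83  0.05  1.25  1.8 ] F [-1.9 -8.6  0.4] M [-0.46 -0.03  0.04] gap 0.0498
```

View pics/w4.png

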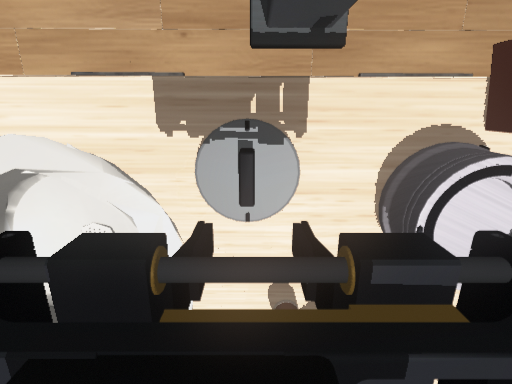

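Lid is at about (247,170) in the wrist view with ridges at (247,125) and (248,216); I'll measure its centre and angle.

```bash
python3 - <<'E'
from h import *
im,K,T=load('w4')
cv2.imwrite('pics/c6.png',cv2.resize(im[112:232,187:307],(600,600),interpolation=cv2.INTER_CUBIC))
E
```

```text
(no output)
```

View pics/c6.png

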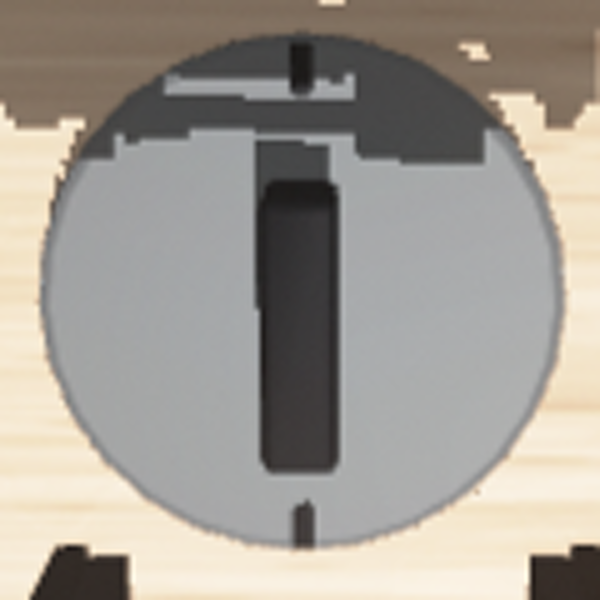

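```bash
python3 - <<'E'
from h import *
im,K,T=load('w4'); k=.2
f=lambda x,y:((x+.5)*k-.5+187,(y+.5)*k-.5+112)
p=[ray(K,T,f(*q),.025) for q in ((301,67),(304,525))];d=p[0]-p[1]
print((p[0]+p[1])/2,np.degrees(np.arctan2(d[1],d[0])),np.linalg.norm(d))
p=[ray(K,T,f(*q),.024) for q in ((40,300),(564,300))];print(p,(p[0]+p[1])/2)
p=[ray(K,T,f(*q),.059) for q in ((262,467),(338,467),(263,195),(338,195))];print(p)
E
```

```text
[ 0.46923254 -0.1748879   0.025     ] -179.69241438778383 0.11567520731228781
[array([ 0.46801932, -0.23996021,  0.024     ]), array([ 0.46739438, -0.1101935 ,  0.024     ])] [ 0.46770685 -0.17507686  0.024     ]
[array([ 0.49920268, -0.18357294,  0.059     ]), array([ 0.49911318, -0.16607971,  0.059     ]), array([ 0.43656527, -0.18277261,  0.059     ]), array([ 0.43648965, -0.16646776,  0.059     ])]
```

Emit:
servo_tool([
  {"claw": 5,"dx": 0.1,"dy": 0.2,"dz": -5,"rx": 0,"ry": 0,"rz": 0},
  {"claw": 5,"dx": 0.1,"dy": 0.2,"dz": -10,"rx": 0,"ry": 0,"rz": 0},
  {"claw": 5,"dx": 0.1,"dy": 0.2,"dz": -12,"rx": 0,"ry": 0,"rz": 0},
  {"claw": 5,"dx": 0.1,"dy": 0.2,"dz": -12,"rx": 0,"ry": 0,"rz": 0},
  {"claw": 5,"dx": 0.1,"dy": 0.2,"dz": -12,"rx": 0,"ry": 0,"rz": 0},
])

```text
clock: 6.8
eef_pos: [0.4719, -0.1649, 0.0931]
orientation: [0.001, 1.0, -0.0, 0.001]
contact_force: [0.3, 0.3, 0.3]
finger_gap: 0.0498
```

```bash
python3 -c "
from h import *
st()"
```

```text
t 6.80 p [ 0.4719 -0.1649  0.0931] yaw 179.85 q [ 1.3e-03  1.0e+00 -1.0e-04  5.0e-04] j [ 0.78  0.2  -0.59  1.96  0.13  1.01  1.7 ] F [0.3 0.3 0.3] M [ 0.1  -0.11  0.01] gap 0.0498
```

Emit:
servo_tool([
  {"claw": 5,"dx": -0.3,"dy": -1.05,"dz": 0,"rx": 0,"ry": 0,"rz": 0},
  {"claw": 5,"dx": -0.3,"dy": -1.05,"dz": -2,"rx": 0,"ry": 0,"rz": 0},
  {"claw": 5,"dx": -0.3,"dy": -1.05,"dz": -5.2,"rx": 0,"ry": 0,"rz": 0},
  {"claw": 5,"dx": -0.3,"dy": -1.05,"dz": -5.2,"rx": 0,"ry": 0,"rz": 0},
  {"claw": 5,"dx": -0.3,"dy": -1.05,"dz": -5.2,"rx": 0,"ry": 0,"rz": 0},
])

```text
clock: 7.3
eef_pos: [0.4685, -0.1762, 0.0412]
orientation: [0.002, 1.0, -0.0, 0.0]
contact_force: [-0.3, 0.4, -0.7]
finger_gap: 0.0498
```

```bash
python3 -c "
from h import *
st()"
```

```text
t 7.30 p [ 0.4685 -0.1762  0.0412] yaw 179.82 q [ 1.6e-03  1.0e+00 -2.0e-04  3.0e-04] j [ 0.78  0.28 -0.56  2.01  0.19  0.91  1.68] F [-0.3  0.4 -0.7] M [ 0.1  -0.15 -0.09] gap 0.0498
```

Emit:
servo_tool([
  {"claw": 1,"dx": 0.05,"dy": 0.05,"dz": 0,"rx": 0,"ry": 0,"rz": 0},
  {"claw": 1,"dx": 0.05,"dy": 0.05,"dz": 0,"rx": 0,"ry": 0,"rz": 0},
  {"claw": 1,"dx": 0.05,"dy": 0.05,"dz": 0,"rx": 0,"ry": 0,"rz": 0},
  {"claw": 1,"dx": 0.05,"dy": 0.05,"dz": 0,"rx": 0,"ry": 0,"rz": 0},
  {"claw": 1,"dx": 0.05,"dy": 0.05,"dz": 0,"rx": 0,"ry": 0,"rz": 0},
  {"claw": 1,"dx": 0.05,"dy": 0.05,"dz": 0,"rx": 0,"ry": 0,"rz": 0},
])

```text
clock: 7.9
eef_pos: [0.4687, -0.1751, 0.0401]
orientation: [0.001, 1.0, -0.0, 0.0]
contact_force: [-0.8, -0.1, 4.1]
finger_gap: 0.0177
```

```bash
python3 -c "
from h import *
st()"
```

```text
t 7.90 p [ 0.4687 -0.1751  0.0401] yaw 179.85 q [ 1.3e-03  1.0e+00 -1.0e-04  1.0e-04] j [ 0.77  0.28 -0.56  2.01  0.19  0.9   1.68] F [-0.8 -0.1  4.1] M [0.17 0.07 0.07] gap 0.0177
```

Emit:
servo_tool([
  {"claw": 1,"dx": 0,"dy": 0,"dz": 4,"rx": 0,"ry": 0,"rz": 0},
  {"claw": 1,"dx": 0,"dy": 1,"dz": 9,"rx": 0,"ry": 0,"rz": 0},
  {"claw": 1,"dx": 0.7,"dy": 4,"dz": 12,"rx": 0,"ry": 0,"rz": -0.1},
  {"claw": 1,"dx": 1.5,"dy": 8,"dz": 12,"rx": 0,"ry": 0,"rz": -0.2},
  {"claw": 1,"dx": 2.2,"dy": 13,"dz": 12,"rx": 0,"ry": 0,"rz": -0.3},
  {"claw": 1,"dx": 3.2,"dy": 18,"dz": 12,"rx": 0,"ry": 0,"rz": -0.4},
  {"claw": 1,"dx": 4.2,"dy": 23,"dz": 12,"rx": 0,"ry": 0,"rz": -0.43},
  {"claw": 1,"dx": 4.5,"dy": 25.7,"dz": 12,"rx": 0,"ry": 0,"rz": -0.43},
  {"claw": 1,"dx": 4.5,"dy": 25.7,"dz": 12,"rx": 0,"ry": 0,"rz": -0.43},
  {"claw": 1,"dx": 4.5,"dy": 25.7,"dz": 12,"rx": 0,"ry": 0,"rz": -0.43},
])

```text
clock: 8.9
eef_pos: [0.5131, 0.0824, 0.1593]
orientation: [0.214, 0.977, -0.0, -0.001]
contact_force: [-0.0, -0.2, -2.5]
finger_gap: 0.0176
```

Emit:
servo_tool([
  {"claw": 1,"dx": 0,"dy": 0,"dz": 0,"rx": 0,"ry": 0,"rz": 0},
  {"claw": 1,"dx": 0,"dy": 0,"dz": 0,"rx": 0,"ry": 0,"rz": 0},
])

```text
clock: 9.1
eef_pos: [0.5135, 0.0804, 0.1596]
orientation: [0.216, 0.976, -0.0, -0.0]
contact_force: [0.4, -0.2, -2.5]
finger_gap: 0.0179
```

```bash
python3 -c "
from h import *
st();shot('wrist','w5');shot('scene','s5');shot('top','t5');st()"
```

```text
t 9.10 p [0.5135 0.0804 0.1596] yaw 155.08 q [ 2.158e-01  9.764e-01 -3.000e-04 -2.000e-04] j [ 0.45  0.2  -0.76  1.84  0.15  1.16  0.78] F [ 0.4 -0.2 -2.5] M [ 0.04 -0.14  0.05] gap 0.0179
t 9.25 p [0.5136 0.081  0.1599] yaw 155.12 q [ 2.154e-01  9.765e-01 -2.000e-04  0.000e+00] j [ 0.44  0.2  -0.76  1.84  0.15  1.16  0.78] F [-0.4  1.3 -1.5] M [ 0.06 -0.12  0.04] gap 0.0181
```

View pics/w5.png

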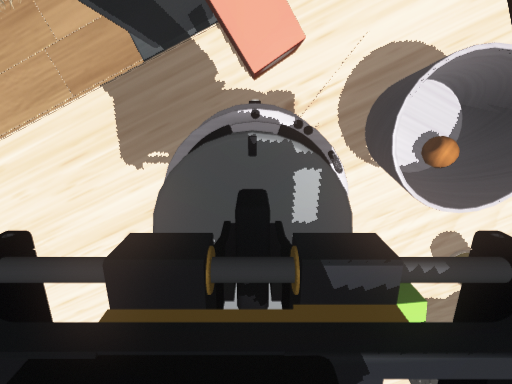

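View pics/s5.png

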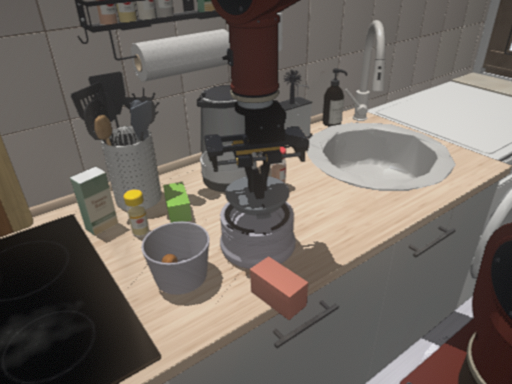

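```bash
python3 - <<'E'
from h import *
im,K,T=load('w5')
cv2.imwrite('pics/c7.png',cv2.resize(im[90:240,150:355],(800,585),interpolation=cv2.INTER_CUBIC))
E
```

```text
(no output)
```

View pics/c7.png

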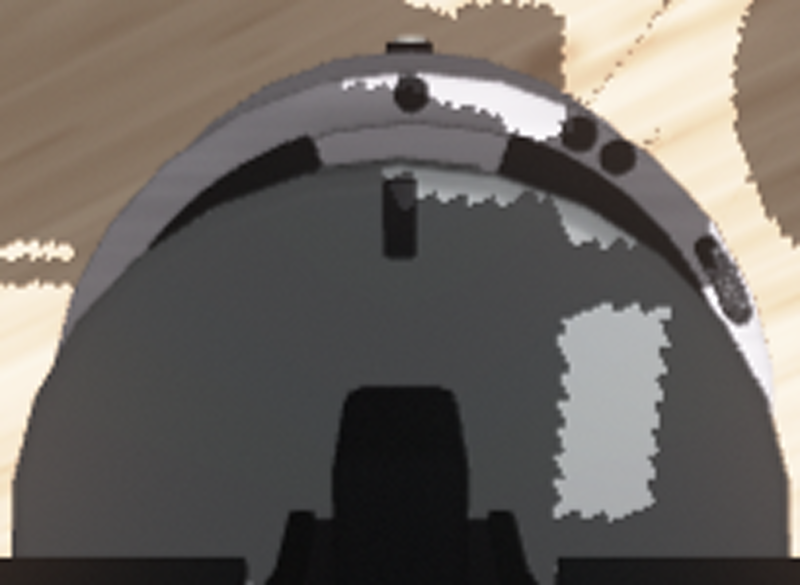

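```bash
python3 - <<'E'
from h import *
im,K,T=load('w5'); k=205/800
f=lambda x,y:((x+.5)*k-.5+150,(y+.5)*k-.5+90)
C=np.array([.514,.082])
for n,q,z in (('dot',(411,94),.091),('pulse',(599,145),.091),('lock',(725,281),.091)):
    p=ray(K,T,f(*q),z)[:2]-C; print(n,p+C,np.degrees(np.arctan2(p[1],p[0])),np.linalg.norm(p))
zc=.1596-.0401+.025
L=np.array([.5135,.0804])
for q in ((400,180),(400,258)):
    p=ray(K,T,f(*q),zc)[:2]; d=p-L; print('ridge',p,np.degrees(np.arctan2(d[1],d[0])),np.linalg.norm(d))
a,b=[ray(K,T,f(x,480),zc)[:2] for x in (14,790)]; print('cap mid',(a+b)/2,np.linalg.norm(a-b))
E
```

```text
dot [0.44700054 0.11315349] 155.0624549816252 0.0738882124681607
pulse [0.47123407 0.14250465] 125.25345692057992 0.07409276675440407
lock [0.50698466 0.15558868] 95.44565415302989 0.07392231527103514
ridge [0.4564624  0.10655969] 155.3619467948006 0.06275043881720305
ridge [0.46709233 0.10162285] 155.42474788391326 0.051030198928873775
cap mid [0.49998383 0.08665819] 0.1256307148225647
```

Emit:
servo_tool([
  {"claw": 1,"dx": 0,"dy": 0.1,"dz": -1,"rx": 0,"ry": 0,"rz": 0},
  {"claw": 1,"dx": 0,"dy": 0.1,"dz": -2,"rx": 0,"ry": 0,"rz": 0},
  {"claw": 1,"dx": 0,"dy": 0.1,"dz": -2.5,"rx": 0,"ry": 0,"rz": 0},
  {"claw": 1,"dx": 0,"dy": 0.1,"dz": -2.5,"rx": 0,"ry": 0,"rz": 0},
])

```text
clock: 9.65
eef_pos: [0.5128, 0.0828, 0.1335]
orientation: [0.215, 0.977, -0.0, -0.001]
contact_force: [1.1, 0.6, -2.8]
finger_gap: 0.0179
```

```bash
python3 -c "
from h import *
st()"
```

```text
t 9.65 p [0.5128 0.0828 0.1335] yaw 155.21 q [ 2.147e-01  9.767e-01 -3.000e-04 -1.100e-03] j [ 0.43  0.23 -0.75  1.87  0.17  1.11  0.75] F [ 1.1  0.6 -2.8] M [ 0.08 -0.1   0.  ] gap 0.0179
```

Emit:
servo_tool([
  {"claw": 1,"dx": 0.04,"dy": -0.03,"dz": -0.4,"rx": 0,"ry": 0,"rz": 0},
  {"claw": 1,"dx": 0.04,"dy": -0.03,"dz": -0.8,"rx": 0,"ry": 0,"rz": 0},
  {"claw": 1,"dx": 0.04,"dy": -0.03,"dz": -1.2,"rx": 0,"ry": 0,"rz": 0},
  {"claw": 1,"dx": 0.04,"dy": -0.03,"dz": -1.2,"rx": 0,"ry": 0,"rz": 0},
])

```text
clock: 10.05
eef_pos: [0.5137, 0.0826, 0.1223]
orientation: [0.215, 0.977, -0.0, -0.0]
contact_force: [-0.6, 0.0, -2.5]
finger_gap: 0.0179
```

```bash
python3 -c "
from h import *
st()"
```

```text
t 10.05 p [0.5137 0.0826 0.1223] yaw 155.20 q [ 2.147e-01  9.767e-01 -1.000e-04 -4.000e-04] j [ 0.43  0.24 -0.75  1.88  0.18  1.09  0.74] F [-0.6  0.  -2.5] M [ 0.08 -0.12 -0.02] gap 0.0179
```

Emit:
servo_tool([
  {"claw": 1,"dx": 0,"dy": 0,"dz": -0.3,"rx": 0,"ry": 0,"rz": 0},
  {"claw": 1,"dx": 0,"dy": 0,"dz": -0.6,"rx": 0,"ry": 0,"rz": 0},
  {"claw": 1,"dx": 0,"dy": 0,"dz": -0.8,"rx": 0,"ry": 0,"rz": 0},
  {"claw": 1,"dx": 0,"dy": 0,"dz": -0.9,"rx": 0,"ry": 0,"rz": 0},
  {"claw": 1,"dx": 0,"dy": 0,"dz": -0.9,"rx": 0,"ry": 0,"rz": 0},
])

```text
clock: 10.55
eef_pos: [0.5139, 0.0826, 0.1142]
orientation: [0.215, 0.977, -0.0, -0.0]
contact_force: [-2.5, -0.7, 3.7]
finger_gap: 0.0175
```

```bash
python3 -c "
from h import *
st()"
```

```text
t 10.55 p [0.5139 0.0826 0.1142] yaw 155.20 q [ 2.148e-01  9.767e-01 -2.000e-04 -1.000e-04] j [ 0.42  0.25 -0.75  1.89  0.19  1.07  0.74] F [-2.5 -0.7  3.7] M [-0.06  0.46 -0.02] gap 0.0175
```

Emit:
servo_tool([
  {"claw": 1,"dx": 0,"dy": 0,"dz": -0.1,"rx": 0,"ry": 0,"rz": -0.04},
  {"claw": 1,"dx": 0,"dy": 0,"dz": -0.1,"rx": 0,"ry": 0,"rz": -0.1},
  {"claw": 1,"dx": 0,"dy": 0,"dz": -0.1,"rx": 0,"ry": 0,"rz": -0.16},
  {"claw": 1,"dx": 0,"dy": 0,"dz": -0.1,"rx": 0,"ry": 0,"rz": -0.22},
  {"claw": 1,"dx": 0,"dy": 0,"dz": -0.1,"rx": 0,"ry": 0,"rz": -0.28},
  {"claw": 1,"dx": 0,"dy": 0,"dz": -0.1,"rx": 0,"ry": 0,"rz": -0.34},
  {"claw": 1,"dx": 0,"dy": 0,"dz": -0.1,"rx": 0,"ry": 0,"rz": -0.34},
])

```text
clock: 11.25
eef_pos: [0.515, 0.083, 0.1141]
orientation: [0.377, 0.926, 0.0, 0.001]
contact_force: [-1.9, 0.0, 8.6]
finger_gap: 0.018
```

```bash
python3 -c "
from h import *
st();shot('wrist','w6')"
```

```text
t 11.25 p [0.515  0.083  0.1141] yaw 135.65 q [3.775e-01 9.260e-01 4.000e-04 1.100e-03] j [ 0.38  0.24 -0.7   1.89  0.18  1.07  0.41] F [-1.9  0.   8.6] M [-0.1   0.28  0.27] gap 0.0180
```

View pics/w6.png

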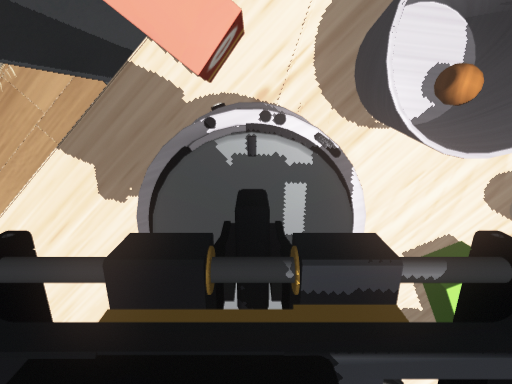

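Emit:
servo_tool([
  {"claw": 1,"dx": 0,"dy": 0,"dz": -0.05,"rx": 0,"ry": 0,"rz": -0.05},
  {"claw": 1,"dx": 0,"dy": 0,"dz": -0.05,"rx": 0,"ry": 0,"rz": -0.1},
  {"claw": 1,"dx": 0,"dy": 0,"dz": -0.05,"rx": 0,"ry": 0,"rz": -0.14},
  {"claw": 1,"dx": 0,"dy": 0,"dz": -0.05,"rx": 0,"ry": 0,"rz": -0.17},
  {"claw": 1,"dx": 0,"dy": 0,"dz": -0.05,"rx": 0,"ry": 0,"rz": -0.17},
  {"claw": 1,"dx": 0,"dy": 0,"dz": -0.05,"rx": 0,"ry": 0,"rz": -0.17},
])

```text
clock: 11.9
eef_pos: [0.5154, 0.083, 0.1141]
orientation: [0.454, 0.891, 0.001, 0.002]
contact_force: [-1.7, -0.8, 11.1]
finger_gap: 0.018
```

```bash
python3 -c "
from h import *
st();im=shot('wrist','w7');shot('scene','s7');shot('top','t7');st()
cv2.imwrite('pics/c8.png',cv2.resize(im[90:240,150:355],(800,585),interpolation=cv2.INTER_CUBIC))"
```

```text
t 11.90 p [0.5154 0.083  0.1141] yaw 126.04 q [4.537e-01 8.912e-01 7.000e-04 1.500e-03] j [ 0.36  0.24 -0.68  1.89  0.17  1.07  0.24] F [-1.7 -0.8 11.1] M [-0.18  0.36  0.57] gap 0.0180
t 12.05 p [0.5154 0.083  0.1141] yaw 126.04 q [4.537e-01 8.912e-01 7.000e-04 1.500e-03] j [ 0.36  0.24 -0.68  1.89  0.17  1.07  0.24] F [-2.2 -0.5 10.9] M [-0.17  0.36  0.54] gap 0.0178
```

View pics/c8.png

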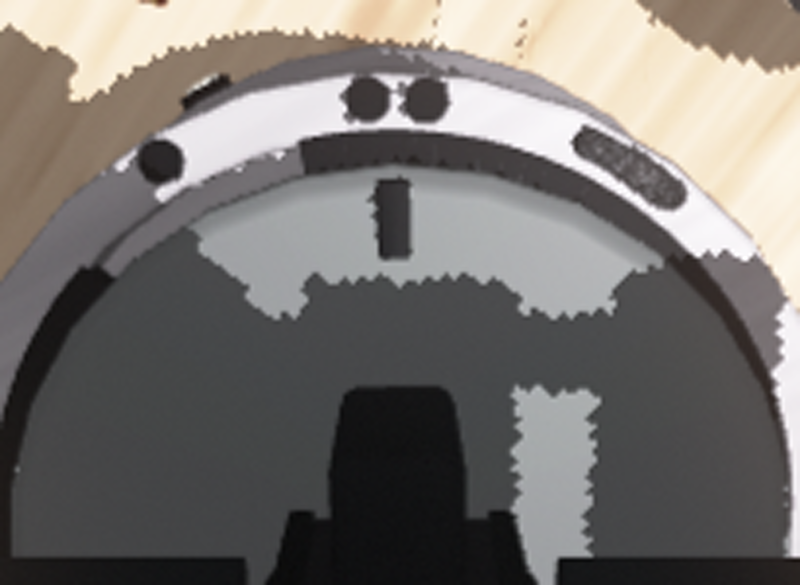

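View pics/s7.png

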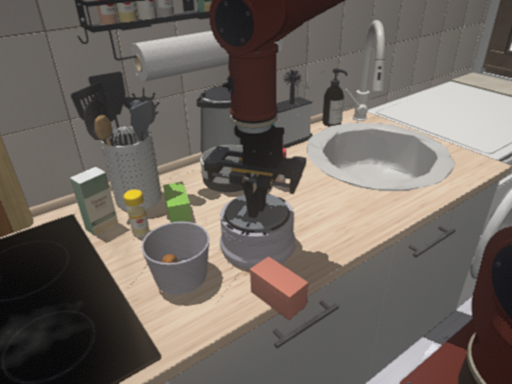

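```bash
python3 - <<'E'
from h import *
im,K,T=load('w7'); k=205/800
f=lambda x,y:((x+.5)*k-.5+150,(y+.5)*k-.5+90)
for C in (np.array([.514,.082]),np.array([.5135,.0826]),np.array([.515,.083])):
  for n,q,z in (('dot',(161,161),.091),('pulse',(397,100),.091),('lock',(631,168),.091),('ridge o',(394,181),.099),('ridge i',(395,258),.099)):
    p=ray(K,T,f(*q),z)[:2]-C; print(n,p+C,'%.2f %.4f'%(np.degrees(np.arctan2(p[1],p[0])),np.linalg.norm(p)))
E
```

```text
dot [0.4469933  0.11332516] 154.94 0.0740
pulse [0.47130161 0.14236771] 125.27 0.0739
lock [0.50685298 0.15557671] 95.55 0.0739
ridge o [0.47768671 0.13283587] 125.54 0.0625
ridge i [0.48460243 0.12356321] 125.27 0.0509
dot [0.4469933  0.11332516] 155.20 0.0733
pulse [0.47130161 0.14236771] 125.22 0.0732
lock [0.50685298 0.15557671] 95.20 0.0733
ridge o [0.47768671 0.13283587] 125.49 0.0617
ridge i [0.48460243 0.12356321] 125.20 0.0501
dot [0.4469933  0.11332516] 155.97 0.0745
pulse [0.47130161 0.14236771] 126.36 0.0737
lock [0.50685298 0.15557671] 96.40 0.0730
ridge o [0.47768671 0.13283587] 126.82 0.0623
ridge i [0.48460243 0.12356321] 126.85 0.0507
```

Emit:
servo_tool([
  {"claw": 1,"dx": 0,"dy": 0,"dz": 0,"rx": 0,"ry": 0,"rz": -0.01},
  {"claw": 1,"dx": 0,"dy": 0,"dz": 0,"rx": 0,"ry": 0,"rz": -0.01},
  {"claw": 1,"dx": 0,"dy": 0,"dz": 0,"rx": 0,"ry": 0,"rz": -0.01},
  {"claw": 1,"dx": 0,"dy": 0,"dz": 0,"rx": 0,"ry": 0,"rz": -0.01},
  {"claw": 1,"dx": 0,"dy": 0,"dz": 0,"rx": 0,"ry": 0,"rz": -0.01},
  {"claw": 1,"dx": 0,"dy": 0,"dz": 0,"rx": 0,"ry": 0,"rz": -0.01},
])

```text
clock: 12.65
eef_pos: [0.5154, 0.083, 0.1141]
orientation: [0.458, 0.889, 0.001, 0.002]
contact_force: [-1.8, -1.1, 11.6]
finger_gap: 0.0178
```

```bash
python3 -c "
from h import *
st();im=shot('wrist','w8');st()
cv2.imwrite('pics/c9.png',cv2.resize(im[90:240,150:355],(800,585),interpolation=cv2.INTER_CUBIC))"
```

```text
t 12.65 p [0.5154 0.083  0.1141] yaw 125.47 q [4.581e-01 8.889e-01 7.000e-04 1.500e-03] j [ 0.36  0.24 -0.67  1.89  0.17  1.07  0.24] F [-1.8 -1.1 11.6] M [-0.19  0.36  0.63] gap 0.0178
t 12.70 p [0.5154 0.0831 0.1141] yaw 125.48 q [4.581e-01 8.889e-01 7.000e-04 1.500e-03] j [ 0.36  0.24 -0.67  1.89  0.17  1.07  0.24] F [-1.1 -0.9 11.4] M [-0.19  0.33  0.71] gap 0.0177
```

View pics/c9.png

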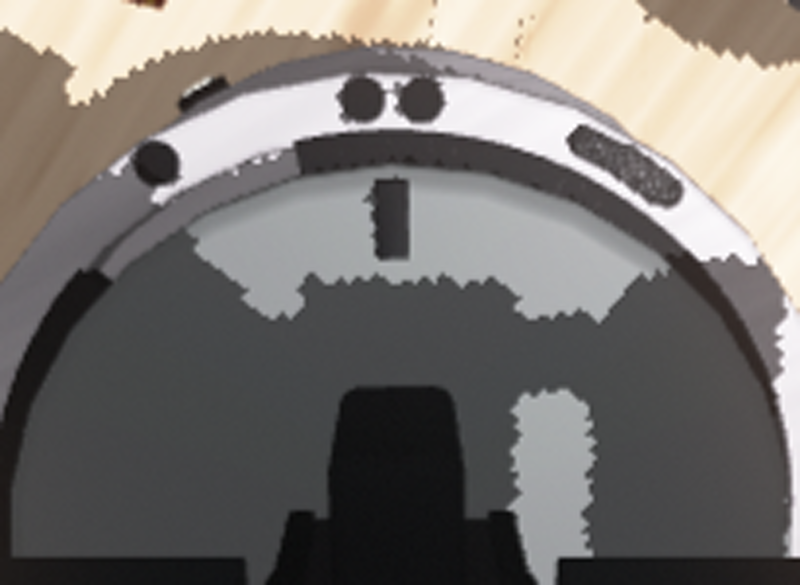

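View pics/t7.png

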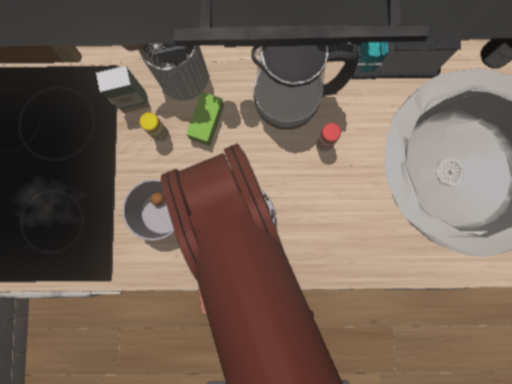

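The ridge (392,218) lines up with the two-dot midpoint (391,99) in the enlarged wrist view. The hold is steady with about 11 N pressing down, and the stone is in the pot, so I'm handing in.

```bash
python3 -c "
from h import *
print(ticket.hand_in());st()"
```

```text
the job is handed in; nothing more can be done
None
the job is handed in; nothing more can be done
```

The stone is in the scrap pot. The lid is in the chopper's mouth, turned clockwise to the two-dot pulse marks, and I handed the job in at about 12.7 s with the gripper still holding it there.

- **Stone:** I lifted it out of the bowl and released it inside the pot. Later wrist and top pictures show it lying there.
- **Lid seating:** The lugs went down through the slots without touching. It seated with the tool at 114.1–114.2 mm, against 114.1 mm worked out beforehand, so I take it to be fully down. I kept about 11 N pressing on it.
- **Twist:** The tool turned 29.7° from slot entry, which works out to about 0.41 rad on the ring if the lid started mid-slot. That is close to 0.42 and well short of lock. The ring angle can't be read directly.
- **Last checks:** The visible ridge sat between the two pulse dots, and I could only check that side. The pose and grip were steady over the final readings. The cartons and jars I could see stood where they began; the arm hides most of the tea box in the last top picture, but the scene picture shows it in place.
- **Disagreements:** Depending on the camera, the chopper's centre came out 1–3 mm different. While twisting, the tool also shifted about 1.5 mm sideways. Neither showed as a misalignment at the marks.

The hand-in gave no verdict, and the state reading I asked for after it was refused.

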